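# Load a driver module into the test socket, lock it and tag it

### The job

Put the lamp driver module into the pocket of the test socket, pressed fully home, then swing the locking lever all the way shut over it, and then hang the red tag by its hole on the pin of the socket's tag post to mark the socket as in use. The lever may be in the way of the pocket at first. Leave the two lamps, the yellow tape and the screw tray beside the work where they stand.

Things in the scene. Friction and masses are not known exactly. Their poses are not given: they have to be found in the camera images.
- module: Lamp driver module, to be plugged in: an upright rectangular block, 46 mm (its x) by 80 mm (its y) by 58 mm high, bare aluminium with orange end caps and dark cooling slots on top, 0.25 kg. Origin: centre of its underside. It stands on the table and fits the pocket either way round. Best held across the 46 mm, in its upper half.
- fixture: Test socket, fixed: grey base 142 (x from -42 to +100) x 150 (y) x 10 mm. Origin: on the table under the pocket's centre, z up; the pocket's long side runs along y. Lever pivot column (radius 11 mm) at y = +58 mm, steel stop 80 mm high at x = +15, y = -60 mm, tag post at x = +78 mm: dark column 26 mm in diameter up to z = 96 mm, on it a steel pin up to z = 144 mm.
- pocket (a point): Centre of the pocket's floor, 10 mm above the table; axes as the fixture's. The pocket is 50 mm (x) by 84 mm (y), 2 mm clearance on each side of the module, with black walls 6 mm thick whose tops are 18 mm above the floor (28 mm above the table).
- lever (a joint): Angle (rad, 0 to 1.85) of the yellow lever that swings level about the pivot column. 0 = shut: over the module's middle, pointing to the fixture's -y; it opens toward -x (clockwise from above). Bar 18 mm wide, 122 mm long from the pivot, 71 to 80 mm above the table, 3 mm over a seated module. The pocket is free above about 1.5 rad. Stiff hinge (2 to 3 N at the knob), stays where left.
- lever_knob (a point): Centre of the lever's upright red knob, a cylinder of 18 mm diameter and 32 mm height standing on the bar 112 mm from the pivot, from 80 to 112 mm above the table. This point is 96 mm above the table.
- peg_tip (a point): Tip of the steel pin of the tag post, 144 mm above the table; the pin is upright, 10 mm in diameter, its last 8 mm tapered, and stands 48 mm above the shoulder of the column. Axes as the fixture's.
- tag: Red flat plastic tag with a white field, 40 mm wide (y), 8 mm thick, 120 mm long from x = -70 mm (round end) to x = +50 mm (square end, with the hole). It lies flat on the table. Origin: on its underside, on its middle line. 0.06 kg, balanced at about x = -14 mm. Hung on the pin it tips and hangs aslant.
- tag_hole (a point): Centre of the tag's round hole (25 mm in diameter), at x = +30 mm of the tag, 4 mm above its underside.
- lamp_near_right: Loose black gooseneck lamp standing right of the socket: round base 76 mm in diameter, 238 mm high, thin neck. Origin: centre of its underside. Leave it alone.
- lamp_near_left: Loose black gooseneck lamp left of and behind the socket: base 76 mm in diameter, 238 mm high. Origin: centre of its underside. Leave it alone. More such lamps stand in groups on the table: at x below 0.43 m right of the middle, and at x above 0.57 m far left (y over 0.26 m).
- tape: Loose roll of yellow tape lying in front of the socket, 66 x 71 mm, 20 mm high. Origin: centre of its underside. Leave it alone.
- screw_tray: Loose dark tray of screws, 80 mm (x) by 115 mm (y), 24 mm high, far right. Origin: centre of its underside. Leave it alone.
Not all that is in view belongs to the job. There is more than one size of the fixture; the job needs the larger.

How it is judged:
On the way, in this order (a step that is already met when the one before it is completed fails the run):
1. the module sits fully home in the pocket (horizontal distance between module and pocket below 0.004 m and z of module in the frame of pocket between -0.003 and 0.003 m and angle between the y axis of module and the y axis of fixture, either way round below 0.1 rad and angle between module's own z axis and vertical below 0.05 rad), for 0.2 s.
2. the lever is shut over the seated module (all of step 1 and value of joint lever below 0.1 rad), for 0.2 s.
3. the tag is on the pin of the tag post, with the lever shut (all of step 2 and horizontal distance between tag_hole and peg_tip below 0.012 m and z of tag_hole in the frame of peg_tip between -0.055 and -0.018 m), for 0.2 s.
At the end, for the whole second after the job is handed in: Module on the pocket floor (within 3 mm in height, 4 mm of the centre, 0.1 rad in line, upright within 0.05 rad); lever within 0.1 rad of shut; tag on the pin (hole centre within 12 mm of its axis, 18 to 55 mm below its tip); all at rest, bystanders not moved over 3 cm (all of step 3 and linear speed of module below 0.02 m/s and linear speed of tag below 0.03 m/s and velocity of joint lever below 0.3 rad/s); the robot touches nothing.
It fails at once if a lamp, the tape or the screw tray beside the work was moved by more than 3 cm, or a lamp was knocked over (distance of any of lamp_near_right, lamp_near_left, tape, screw_tray from where it was at the start of the episode above 0.03 m or angle between any of lamp_near_right, lamp_near_left's own z axis and vertical above 0.4 rad).
It also fails if it takes over 72 s, if anything falls off the work surface, if the arm or the gripper's body presses on something with over 40 N, if the wrist force passes 120 N, or if a joint passes its speed limit or range.

### The arm

A 6-joint arm with a two-finger parallel gripper is mounted at the origin on the work surface; the furniture and walls round the work are solid. World frame = base frame: x ahead of the robot, y to its left, z up, the work surface at z = 0. Lengths are in m, angles in rad, forces in N, time in s.
With the tool pointing down it reaches from about 0.25 to 0.725 m from the base axis. Payload 4 kg.
Tool frame: the origin (TCP) lies between the finger pads; the fingertips stand 22 mm ahead of it and the grasp point (between the pads) lies 3 mm ahead of it; z points along the fingers, y is the line along which they close (so a half turn about z gives the same grasp; the last joint's range is limited). The gripper opens to 85 mm and grips with 20 to 120 N. Pads are 22 mm wide; open, the fingers measure 114 mm over their backs; the gripper's body (76 mm by 85 mm) begins 54 mm behind the grasp point. The pads swing forward as they close: fully open they stand 13 mm farther back than shut.
Start: joints at [1.313, 0.241, 0.005, 1.335, 0, 1.571], TCP at [0.127, 0.483, 0.253] pointing down, gripper open.
Joint ranges: [-2.72, 2.72], [-1.05, 1.87], [-1.09, 1.28], [-1.99, 2.15], [-1.42, 1.44], [-3.14, 3.14]. Speed limits (rad/s): [2.79, 2.79, 3.14, 3.14, 3.14, 3.14].

### API

Orientations are given as a unit quaternion [x, y, z, w].
In Python, from cell import ctrl, optics, order gives the robot as it stands.
- The arm moves only by the tool send_rows, never from a script. Its argument "moves" is a list of rows, each a list of 5 numbers: the opening, from -1 (shut) to 1 (fully open), then the shift along the tool's x, y, z in mm, then the turn about the tool's z in rad. A call has 1 to 5 rows; each row shifts and turns the commanded pose from where the row before left it, along the tool's axes as they then stand; what a row does not reach is not made up. A row lasts 1/10 s, in which the tool goes at most 50 mm and 8.59 degrees, less where a joint would pass 70% of its speed; a pose out of reach is approached as far as the arm can. A call with a gripper value outside its range is refused whole. The fingers move at their own pace and stop on an object; "newtons" is the grip in N (left out, the last holds). Time passes only in rows, so rows that do not move let the fingers close. It gives the time, the measured TCP pose, the force, the opening and the grip force at its end, in the units of the state.
- ctrl.sense(): the state, without advancing time (a new reading comes with each control period).
- optics.capture(name): name is "side" or "top"; returns the picture (420x560x3 uint8, blue, green, red); there is no depth.
- optics.calibration(name): a dict with "vertical_fov" (degrees; the focal length in pixels is half the picture's height over the tangent of half this angle, whatever the lens; pixels are square), "cx", "cy" (the principal point, pixels), "xyz" and "orientation" of the camera in the world. Camera axes: x right, y up, looking along -z (the intrinsics and any distortion apply to the point x, -y, -z); pixel columns grow to the right and rows downward; lengths in m; the calibration is good to about 2 mm. A picture is of the moment at which its call begins. calibration takes no time and is no camera call.
- order.job_done(): hands the job in; it is judged then, once.
The state is a dict: "time_s": time; "q": joint angles; "joint_velocities": joint speeds; "joint_torque": joint torques, N m; "position": TCP position; "eef_rot": TCP orientation; "ft_force": force on the tool from outside, world axes, zero at the start; "ft_torque": the same for the moment, N m; "width": opening from 0.0 (shut) to 1.0 (fully open); "finger_force": force on a finger pad.
Only numpy, scipy, OpenCV 4.12 (cv2) and the standard library are available. Lean on these libraries where they do the work, as an engineer would, in place of code of your own. Each camera call takes 0.05 s, during which the arm holds its last target. There are 200 camera calls.

## Working session

There is one attempt and no reset: what is moved stays moved. The work goes in short steps, Python scripts to look and compute and a tool call to move; the robot and the scene stay as the last step left them, time stands still between calls to the robot, and variables do not carry over. Pictures are saved under pics/ and viewed, at most 10 in all, crops included, and the job is handed in when it is done.

Besides the shell and the picture viewer there is one more tool, called after ">>>" as name([rows], argument=value, ...), one row to a line, values as JSON. send_rows: Moves the arm, as the interface text tells. Its arguments: {"type":"object","properties":{"moves":{"type":"array","items":{"type":"array","items":{"type":"number"}}},"newtons":{"type":"number"}},"required":["moves"]}

```bash
ls; mkdir -p pics; python3 - <<'E'
from cell import ctrl, optics, order
import cv2
for n in("top","side"):
    cv2.imwrite(f"pics/{n}0.png",optics.capture(n)); print(n,optics.calibration(n))
print(ctrl.sense())
E
```

```text
pics
top {'vertical_fov': 43.51294508663079, 'cx': 280.4783851282311, 'cy': 202.41868092387875, 'xyz': array([ 0.16099258, -0.01234916,  1.60722035]), 'orientation': array([ 0.07307509, -0.07258638, -0.70055842,  0.70612261])}
side {'vertical_fov': 50.44152316907217, 'cx': 282.92621154468094, 'cy': 210.88979439468056, 'xyz': array([0.56524701, 0.74465225, 0.98937029]), 'orientation': array([0.03131055, 0.34796827, 0.93472626, 0.06499657])}
{'time_s': 0.1, 'q': array([1.31299685e+00, 2.41336605e-01, 3.89512004e-03, 1.33520949e+00,
       3.30844045e-05, 1.57081893e+00]), 'joint_velocities': array([-0.00042698, -0.00261331,  0.00371071,  0.00029773, -0.0002241 ,
       -0.00134896]), 'joint_torque': array([ 7.18613519e-04, -3.73137367e+01,  2.53009969e+01,  1.08747755e-02,
       -8.73124879e-07, -5.72258486e-06]), 'position': array([0.12733738, 0.48298487, 0.25251627]), 'eef_rot': array([ 1.28554251e-01,  9.91702044e-01, -9.17504081e-04, -1.35595431e-04]), 'ft_force': array([ 0.35034976,  0.64411433, -0.22606411]), 'ft_torque': array([ 0.01561248, -0.02064306, -0.00724186]), 'finger_force': 0.0, 'width': 1.0039828065287688}
```

View pics/top0.png

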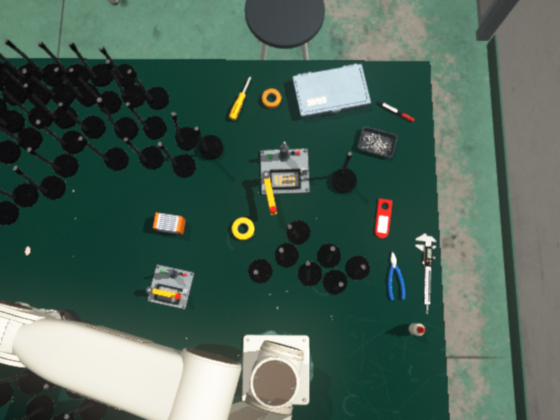

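View pics/side0.png

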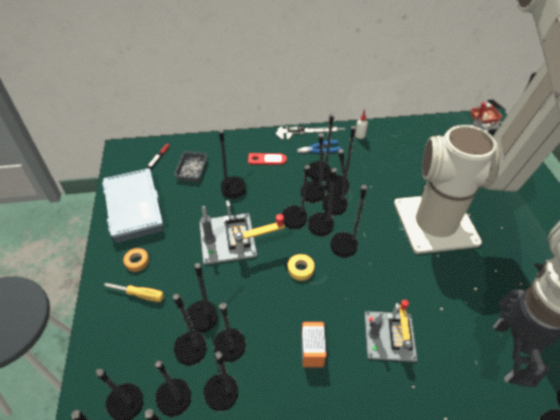

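The top view shows the large socket at about (285,172), its lever open toward the robot. The module is at (168,223), the tag at (384,218), the lamps at (343,180) and (210,147), and the tape at (243,228). The socket at (172,287) is the smaller one. The side view shows the same layout. Next I'll look at enlarged crops.

```bash
cat > h.py <<'E'
import numpy as np, cv2
from scipy.spatial.transform import Rotation as R
from cell import ctrl, optics, order
def cam(n):
    c=optics.calibration(n); f=210/np.tan(np.radians(c["vertical_fov"]/2))
    return f,c["cx"],c["cy"],np.array(c["xyz"]),R.from_quat(c["orientation"]).as_matrix()
def ray(n,uv,z):
    f,cx,cy,p,M=cam(n); uv=np.atleast_2d(uv).astype(float)
    d=np.c_[(uv[:,0]-cx)/f,-(uv[:,1]-cy)/f,-np.ones(len(uv))]@M.T
    return p+d*((z-p[2])/d[:,2])[:,None]
def proj(n,P):
    f,cx,cy,p,M=cam(n); q=(np.atleast_2d(P)-p)@M
    return np.c_[cx-f*q[:,0]/q[:,2],cy+f*q[:,1]/q[:,2]]
def tri(uvt,uvs):
    A=[];b=[]
    for n,uv in(("top",uvt),("side",uvs)):
        p=cam(n)[3]; d=ray(n,uv,0)[0]-p; d/=np.linalg.norm(d); Q=np.eye(3)-np.outer(d,d); A.append(Q); b.append(Q@p)
    return np.linalg.lstsq(np.vstack(A),np.hstack(b),rcond=None)[0]
E
python3 - <<'E'
from h import *
t=cv2.imread("pics/top0.png"); s=cv2.imread("pics/side0.png")
def c(i,x,y,w,h,k): return cv2.resize(i[y:y+h,x:x+w],None,fx=k,fy=k,interpolation=cv2.INTER_CUBIC)
cv2.imwrite("pics/z.png",np.vstack([np.hstack([c(t,245,135,80,60+25,5)[:300*2],c(s,190,190,100,85*1,5)[:, :400]])[:, :800]]))
print(ray("top",[[277,370],[285,172],[168,223],[384,218]],0))
for nm,im in(("top",t),("side",s)):
    hsv=cv2.cvtColor(im,cv2.COLOR_BGR2HSV)
    for col,lo,hi in(("orange",(5,150,120),(16,255,255)),("red",(174,150,90),(180,255,255)),("red0",(0,170,90),(4,255,255)),("yellow",(20,150,120),(32,255,255)),("grey",(0,0,100),(180,60,215))):
        m=cv2.inRange(hsv,lo,hi); k,l,st,ce=cv2.connectedComponentsWithStats(m)
        for i in range(1,k):
            if st[i,4]>14 and st[i,4]<3000: 
                r=cv2.minAreaRect(np.argwhere(l==i)[:,::-1].astype(np.float32)); print(nm,col,st[i,4],ce[i].round(1),np.round(r[0],1),np.round(r[1],1),round(r[2],1))
E
```

```text
[[-0.00351855 -0.0036697   0.        ]
 [ 0.59572636 -0.02339672  0.        ]
 [ 0.42960433  0.33772825  0.        ]
 [ 0.45061818 -0.3313389   0.        ]]
top orange 16 [268.9 104.9] [268.5 104.7] [14.6  3.4] 15.9
top orange 51 [155.1 219.8] [155.  219.9] [ 3.1 16.3] 11.3
top orange 106 [180.6 224.7] [180.8 224.5] [ 6.6 16.8] 9.5
top red0 38 [407.3 117.1] [407.5 117. ] [12.5  3.1] 26.6
top red0 309 [382.9 215. ] [382.8 218.1] [14.4 38.4] 6.3
top red0 26 [272.9 209.1] [273. 209.] [4.2 5.7] 45.0
top red0 18 [177.5 296. ] [177.5 296. ] [4. 3.] 90.0
top red0 30 [420.5 329.5] [421.  329.5] [5. 6.] 90.0
top yellow 212 [236.9 105.9] [236.9 105.3] [ 8.2 27.9] 21.8
top yellow 189 [269.3 192.4] [269.1 192. ] [27.8  7.3] 78.7
top yellow 330 [242.9 228.3] [243. 228.] [22. 22.] 90.0
top yellow 123 [163. 293.] [163.3 293.1] [22.9  5.7] 12.1
top grey 38 [62.1 12.1] [62.5 12. ] [22.  3.] 90.0
top grey 62 [59.1 39.7] [59.4 38.1] [ 2.4 36.1] 5.7
top grey 117 [305.2  50.6] [305.1  48.7] [ 9. 21.] 9.5
top grey 105 [263.4  51.6] [263.5  51.3] [ 6.6 16.1] 6.3
top grey 603 [333.6  93. ] [331.4  89.7] [43
[... 2585 characters left out ...]
.4 296. ] [175.5 296. ] [4. 5.] 90.0
side grey 37 [222.4 305.4] [222.5 305.5] [5. 7.] 90.0
side grey 1728 [388.3 336.6] [389.8 332.2] [59.2 50. ] 85.9
side grey 15 [496.6 323.1] [497.2 322.8] [1.4 9.2] 45.0
side grey 24 [543.5 323.8] [543.8 324. ] [15.6  1.6] 24.8
side grey 66 [301.9 341.9] [302.  342.5] [31.  2.] 90.0
side grey 53 [323.9 338.3] [323.5 338.5] [23.  3.] 90.0
side grey 26 [218.  354.5] [218.  354.5] [5. 4.] 90.0
side grey 29 [157.6 363.4] [157.5 363.5] [5. 5.] 90.0
side grey 36 [ 99.  371.4] [ 99.  371.5] [5. 6.] 90.0
side grey 46 [507.8 376.4] [508. 376.] [4.2 9.9] 45.0
side grey 59 [148.2 412.8] [148.5 413. ] [8. 7.] 90.0
side grey 54 [ 74.7 413.8] [ 74.5 414. ] [8. 7.] 90.0
```

View pics/z.png

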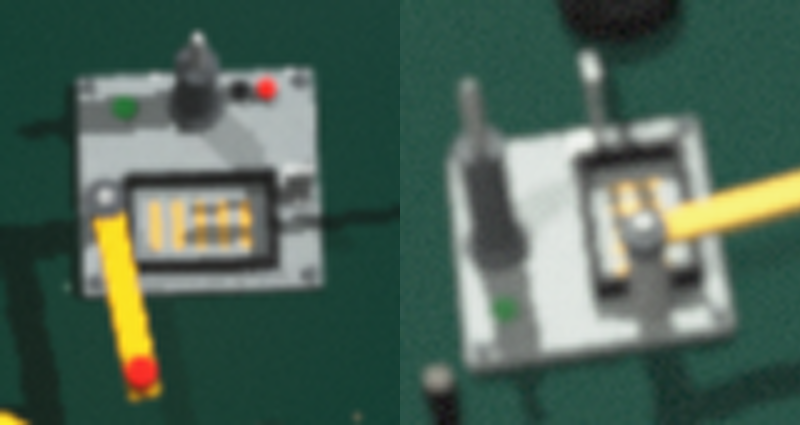

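The crops show the plate corners clearly. In the top crop they are at about (78,72), (312,68), (324,286) and (82,295), and in the side crop at about (450,160), (693,118), (735,330) and (470,368). The pin tip is at (196,33) in the top crop and (467,80) in the side crop. I'll fit the fixture's pose to these points and view crops of the module and tag.

```bash
cat > fit.py <<'E'
from h import *
from scipy.optimize import least_squares
def fit(obs,x0):  # obs: (cam, u, v, local xyz) -> x,y,yaw
    def P(p,l): c,s=np.cos(p[2]),np.sin(p[2]); return [p[0]+c*l[0]-s*l[1],p[1]+s*l[0]+c*l[1],l[2]]
    f=lambda p:np.hstack([proj(o[0],P(p,o[3]))[0]-o[1:3] for o in obs])
    r=least_squares(f,x0,loss="soft_l1"); return r.x,r.fun.reshape(-1,2)
E
python3 - <<'E'
from fit import *
C=lambda n,U,V,l:(n,(U%400 if n=="side" else U)/5-.4+(190 if n=="side" else 245),V/5-.4+(190 if n=="side" else 135),np.array(l)/1000)
T=[C("top",*a) for a in[(78,72,(100,75,10)),(312,68,(100,-75,10)),(324,285,(-42,-75,10)),(82,294,(-42,75,10)),(124,175,(31,48,28)),(277,168,(31,-48,28)),(279,265,(-31,-48,28)),(130,272,(-31,48,28)),(196,35,(78,0,144))]]
S=[C("side",*a) for a in[(450,160,(100,-75,10)),(693,118,(-42,-75,10)),(735,328,(-42,75,10)),(470,366,(100,75,10)),(467,82,(78,0,144))]]
for o in(T,S,T+S):
    x,r=fit(o,[.57,-.03,0]); print(x.round(4)); print(r.round(1).tolist())
t=cv2.imread("pics/top0.png"); s=cv2.imread("pics/side0.png")
def c(i,x,y,w,h,k): return cv2.resize(i[y:y+h,x:x+w],None,fx=k,fy=k,interpolation=cv2.INTER_CUBIC)
cv2.imwrite("pics/z2.png",np.vstack([np.hstack([c(t,145,200,50,40,8),c(s,290,315,50,40*1,8)]),np.hstack([c(t,360,195,50,30+15,8)[:300*2],c(s,240,145,50,45,8)])])[:600])
E
```

```text
[ 0.5685 -0.0229  0.0444]
[[-0.2, 0.8], [0.3, -0.0], [0.0, 0.2], [0.3, 0.1], [-0.3, -0.6], [-0.1, -0.3], [0.4, -0.3], [-0.9, -0.6], [0.4, 0.6]]
[ 0.5685 -0.0207  0.0513]
[[-0.5, -1.6], [0.4, -0.1], [0.1, -0.3], [-0.3, 0.3], [0.3, 1.3]]
[ 0.5684 -0.0224  0.0472]
[[-0.5, 0.9], [0.0, -0.1], [-0.1, 0.1], [0.1, 0.2], [-0.5, -0.5], [-0.3, -0.3], [0.3, -0.3], [-1.0, -0.5], [0.1, 0.6], [-0.4, -2.2], [0.5, -0.5], [-0.1, -0.7], [-0.4, -0.3], [0.2, 0.7]]
```

View pics/z2.png

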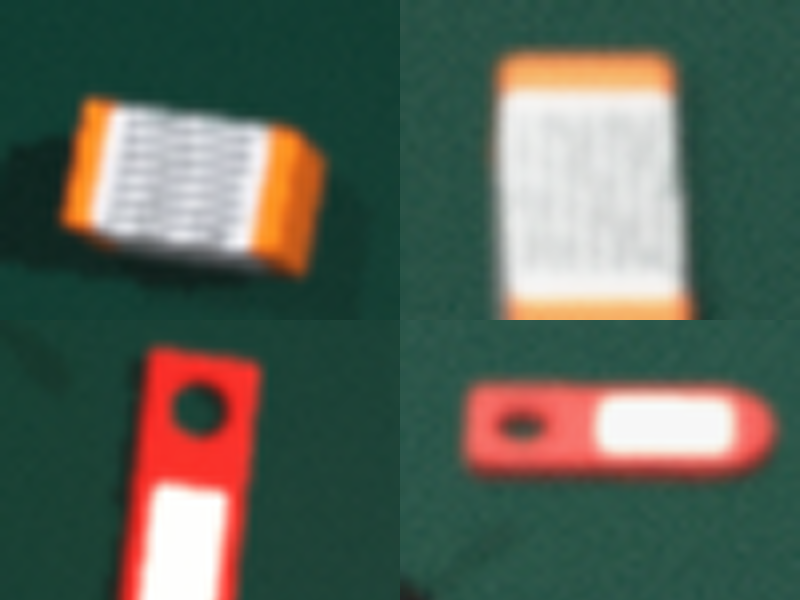

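The module's top-face corners in the top crop are about (85,98), (297,130), (278,262) and (62,225). The tag's hole is at (200,407) in the top crop and (522,425) in the side crop, with its square end toward +x. I'll fit both.

```bash
python3 - <<'E'
from fit import *
C=lambda n,U,V,x,y,l:(n,U/8-.44+x,V/8-.44+y,np.array(l)/1000)
M=[C("top",U,V,145,200,l) for U,V,l in[(85,98,(23,40,58)),(297,130,(23,-40,58)),(278,262,(-23,-40,58)),(62,225,(-23,40,58))]]
M+=[C("side",U,V,290,315,l) for U,V,l in[(98,56,(23,-40,58)),(273,54,(-23,-40,58))]]
G=[C("top",U,V,360,195,l) for U,V,l in[(148,27,(50,20,8)),(262,43,(50,-20,8)),(200,87,(30,0,6))]]
G+=[C("side",U,V,240,145,l) for U,V,l in[(122,105,(30,0,6)),(376,105,(-70,0,8)),(70,68,(50,-20,8)),(64,144,(50,20,8))]]
for nm,o in(("M",M),("G",G)):
    x,r=fit(o,[.43,.3 if nm=="M" else -.33,0]); print(nm,x.round(4),r.round(1).tolist())
    if nm=="G":
        im=cv2.imread("pics/top0.png"); hsv=cv2.cvtColor(im,cv2.COLOR_BGR2HSV)
        roi=np.zeros(im.shape[:2],np.uint8); roi[190:245,365:405]=255
        m=(cv2.inRange(hsv,(0,120,90),(8,255,255))|cv2.inRange(hsv,(172,120,90),(180,255,255))|cv2.inRange(hsv,(0,0,150),(180,80,255)))&roi
        r=cv2.minAreaRect(cv2.findNonZero(m)); print(r, ray("top",[r[0]],.008))
        u=[(r[0][0],r[0][1])]
# knob & lamps & tape
print("knob",tri([272.9,207.9],[280.2,220.0]), ray("top",[[272.9,208]],.112))
print("lamps,tape",ray("top",[[343,180],[210,147],[243,228]],.01), "front lamps",ray("top",[[297,232],[286,255],[260,271],[310,273],[331,254],[357,267]],.01))
s=ctrl.sense(); print(R.from_quat(s["eef_rot"]).as_matrix().round(3))
E
```

```text
M [ 0.4233  0.3272 -0.1357] [[0.5, 0.7], [0.2, 0.5], [-0.2, -1.0], [0.4, -0.2], [0.9, 0.3], [-0.8, 0.5]]
G [ 0.4594 -0.329  -0.1327] [[0.8, 0.3], [-0.6, 0.0], [-0.1, 0.0], [-0.3, 0.4], [-1.2, 0.0], [0.3, 0.4], [0.5, -0.7]]
((382.9726867675781, 218.23207092285156), (14.95567798614502, 39.72602462768555), 6.709837436676025) [[ 0.44842411 -0.32655754  0.008     ]]
knob [0.45721721 0.0129418  0.10038032] [[0.45730779 0.0117605  0.112     ]]
lamps,tape [[ 0.56857216 -0.20497283  0.01      ]
 [ 0.67312116  0.21499817  0.01      ]
 [ 0.41420713  0.10451417  0.01      ]] front lamps [[ 0.40311932 -0.06127597  0.01      ]
 [ 0.33230285 -0.02796591  0.01      ]
 [ 0.2833455   0.05024333  0.01      ]
 [ 0.27853863 -0.10067264  0.01      ]
 [ 0.33642583 -0.16469401  0.01      ]
 [ 0.29769187 -0.24284213  0.01      ]]
[[-0.967  0.255 -0.001]
 [ 0.255  0.967 -0.002]
 [ 0.    -0.002 -1.   ]]
```

>>> send_rows([
  [1,0,0,0,0.149],
  [1,0,0,0,0.149],
  [1,0,0,0,0.149],
  [1,0,0,0,0.149],
  [1,0,0,0,0.149],
], newtons=40)

```text
time_s: 0.6
position: [0.1274, 0.4831, 0.2527]
eef_rot: [0.483, 0.875, -0.001, 0.0]
ft_force: [1.3, 0.3, -0.0]
width: 1.002
finger_force: 0.0
```

>>> send_rows([
  [1,0,0,0,0.149],
  [1,0,0,0,0.149],
  [1,0,0,0,0.149],
  [1,0,0,0,0.149],
  [1,0,0,0,0.149],
])

```text
time_s: 1.1
position: [0.1274, 0.4831, 0.2528]
eef_rot: [0.769, 0.639, -0.001, 0.0]
ft_force: [0.7, 0.4, 0.2]
width: 0.997
finger_force: 0.0
```

>>> send_rows([
  [0,0,0,0,0.149],
  [0,0,0,0,0.149],
  [0,0,0,0,0.149],
  [0,0,0,0,0.149],
])

```text
time_s: 1.5
position: [0.248, 0.4227, 0.2528]
eef_rot: [0.881, 0.47, -0.035, -0.041]
ft_force: [0.5, 0.4, 1.0]
width: 0.498
finger_force: 0.0
```

>>> send_rows([
  [0,-9,45,0,0],
  [0,-9,45,0,0],
  [0,-9,45,0,0],
  [0,-9,45,0,0],
  [0,-9,45,0,0],
])

```text
time_s: 2.0
position: [0.409, 0.2597, 0.2304]
eef_rot: [0.881, 0.471, -0.035, -0.041]
ft_force: [1.0, 0.2, 0.1]
width: 0.497
finger_force: 0.0
```

>>> send_rows([
  [0,-9,45,0,0],
  [0,-9,45,0,0],
  [0,-9,45,0,0],
  [0,-9,45,0,0],
  [0,-9,45,0,0],
])

```text
time_s: 2.5
position: [0.57, 0.0979, 0.2077]
eef_rot: [0.881, 0.471, -0.035, -0.041]
ft_force: [0.7, 1.0, -0.0]
width: 0.498
finger_force: 0.0
```

```bash
cat >> h.py <<'E'
def st(q=True):
    s=ctrl.sense(); M=R.from_quat(s["eef_rot"]).as_matrix(); 
    print(s["time_s"],s["position"].round(4),"yaw",np.arctan2(M[1,1],M[0,1]).round(4),"z",M[:,2].round(3),"F",s["ft_force"].round(1),"w",s["width"].round(3),s["q"].round(3) if q else ""); return s,M
def go(tgt,yaw=None):  # tool-frame mm to go to tgt, turn
    s,M=st(); d=M.T@(np.array(tgt)-s["position"])*1000; print("move",d.round(1)); 
    if yaw is not None: print("turn",(np.arctan2(M[1,1],M[0,1])-yaw).round(3))
E
python3 -c "
from h import *
go([.457,.012,.2])"
```

```text
Traceback (most recent call last):
  File "h.py", line 23, in go
    s,M=st(); d=M.T@(np.array(tgt)-s["position"])*1000; print("move",d.round(1));
        ~~^^
  File "h.py", line 21, in st
    print(s["time_s"],s["position"].round(4),"yaw",np.arctan2(M[1,1],M[0,1]).round(4),"z",M[:,2].round(3),"F",s["ft_force"].round(1),"w",s["width"].round(3),s["q"].round(3) if q else ""); return s,M
                                                                                                                                         ^^^^^^^^^^^^^^^^
AttributeError: 'float' object has no attribute 'round'
```

```bash
sed -i 's/s\["width"\].round(3)/round(s["width"],3)/' h.py; python3 -c "
from h import *
s,M=st(); print(M.round(4)); go([.457,.012,.2])"
```

```text
2.5 [0.57   0.0979 0.2077] yaw -0.5898 z [-0.1    0.039 -0.994] F [ 0.7  1.  -0. ] w 0.498 [0.144 0.49  0.245 1.419 0.053 2.301]
[[ 0.554   0.8265 -0.1   ]
 [ 0.8322 -0.5531  0.0392]
 [-0.0229 -0.1049 -0.9942]]
2.5 [0.57   0.0979 0.2077] yaw -0.5898 z [-0.1    0.039 -0.994] F [ 0.7  1.  -0. ] w 0.498 [0.144 0.49  0.245 1.419 0.053 2.301]
move [-133.9  -45.1   15.6]
```

```bash
python3 -c "
from h import *
go([.59,-.23,.36]); s,M=st(); print(M.T@np.array([.932,-.363,0])*1000)"
```

```text
2.5 [0.57   0.0979 0.2077] yaw -0.5898 z [-0.1    0.039 -0.994] F [ 0.7  1.  -0. ] w 0.498 [0.144 0.49  0.245 1.419 0.053 2.301]
move [-265.3  181.9 -166.2]
2.5 [0.57   0.0979 0.2077] yaw -0.5898 z [-0.1    0.039 -0.994] F [ 0.7  1.  -0. ] w 0.498 [0.144 0.49  0.245 1.419 0.053 2.301]
[ 214.2721108   971.05558217 -107.38490989]
```

>>> send_rows([
  [0,0,0,-42,0],
  [0,0,0,-42,0],
  [0,0,0,-42,0],
  [0,0,0,-40,0],
])

```text
time_s: 2.9
position: [0.5855, 0.0925, 0.3747]
eef_rot: [0.881, 0.471, -0.035, -0.041]
ft_force: [0.9, -0.5, -0.4]
width: 0.498
finger_force: 0.0
```

>>> send_rows([
  [0,-33,23,0,0],
  [0,-33,23,0,0],
  [0,-33,23,0,0],
  [0,-33,23,0,0],
])

```text
time_s: 3.3
position: [0.5884, -0.0691, 0.3663]
eef_rot: [0.88, 0.471, -0.035, -0.041]
ft_force: [-0.5, -0.4, 0.0]
width: 0.497
finger_force: 0.0
```

>>> send_rows([
  [0,-33,23,0,0],
  [0,-33,23,0,0],
  [0,-33,23,0,0],
  [0,-33,23,0,0],
])

```text
time_s: 3.7
position: [0.5912, -0.2301, 0.3596]
eef_rot: [0.88, 0.471, -0.035, -0.041]
ft_force: [1.1, -0.7, -0.1]
width: 0.504
finger_force: 0.0
```

>>> send_rows([
  [0,4,19,-2,0],
  [0,4,19,-2,0],
])

```text
time_s: 3.9
position: [0.6272, -0.2451, 0.3599]
eef_rot: [0.881, 0.47, -0.035, -0.041]
ft_force: [1.0, 0.6, 0.9]
width: 0.502
finger_force: 0.0
```

```bash
python3 -c "
from h import *
st()"
```

```text
3.9 [ 0.6272 -0.2451  0.3599] yaw -0.5927 z [-0.099  0.04  -0.994] F [1.  0.6 0.9] w 0.502 [-3.730e-01  8.080e-01  1.207e+00  2.076e+00  1.000e-03  1.789e+00]
```

>>> send_rows([
  [0,4,19,-2,0],
  [0,4,19,-2,0],
  [0,4,19,-2,0],
])

```text
time_s: 4.2
position: [0.6188, -0.2402, 0.3639]
eef_rot: [0.88, 0.47, -0.046, -0.054]
ft_force: [-0.6, 0.2, 1.2]
width: 0.498
finger_force: 0.0
```

```bash
python3 -c "
from h import *
st()"
```

```text
4.2 [ 0.6188 -0.2402  0.3639] yaw -0.5905 z [-0.132  0.052 -0.99 ] F [-0.6  0.2  1.2] w 0.498 [-3.710e-01  8.380e-01  1.274e+00  2.149e+00  1.000e-03  1.789e+00]
```

>>> send_rows([
  [0,0,8,28,0],
  [0,0,8,28,0],
  [0,0,8,28,0],
])

```text
time_s: 4.5
position: [0.6275, -0.2489, 0.2789]
eef_rot: [0.88, 0.471, -0.045, -0.053]
ft_force: [0.5, 0.5, -0.3]
width: 0.501
finger_force: 0.0
```

>>> send_rows([
  [0,4,20,-3,0],
  [0,4,20,-3,0],
])

```text
time_s: 4.7
position: [0.6631, -0.2637, 0.2765]
eef_rot: [0.879, 0.47, -0.049, -0.057]
ft_force: [2.2, -0.7, 2.7]
width: 0.5
finger_force: 0.0
```

```bash
python3 -c "
from h import *
st()"
```

```text
4.7 [ 0.6631 -0.2637  0.2765] yaw -0.5905 z [-0.14   0.055 -0.989] F [ 2.2 -0.7  2.7] w 0.5 [-0.378  0.948  1.256  2.03  -0.     1.781]
```

>>> send_rows([
  [0,4,20,-3,0],
  [0,4,20,-3,0],
])

```text
time_s: 4.9
position: [0.6243, -0.2487, 0.3098]
eef_rot: [0.876, 0.469, -0.072, -0.085]
ft_force: [0.5, 0.1, 1.3]
width: 0.498
finger_force: 0.0
```

```bash
python3 -c "
from h import *
st()"
```

```text
4.9 [ 0.6243 -0.2487  0.3098] yaw -0.5933 z [-0.205  0.081 -0.975] F [0.5 0.1 1.3] w 0.498 [-3.790e-01  9.200e-01  1.275e+00  2.149e+00 -1.000e-03  1.780e+00]
```

>>> send_rows([
  [0,-8,-38,8,0],
  [0,-8,-38,8,0],
  [0,-8,-38,8,0],
])

```text
time_s: 5.2
position: [0.533, -0.2122, 0.3168]
eef_rot: [0.877, 0.469, -0.07, -0.082]
ft_force: [0.9, -0.3, 1.4]
width: 0.499
finger_force: 0.0
```

>>> send_rows([
  [0,0,-8,-38,0],
  [0,0,-8,-38,0],
  [0,0,-8,-38,0],
])

```text
time_s: 5.5
position: [0.5279, -0.2048, 0.4222]
eef_rot: [0.877, 0.469, -0.065, -0.077]
ft_force: [-10.0, 4.7, -2.6]
width: 0.5
finger_force: 0.0
```

```bash
python3 -c "
from h import *
st()"
```

```text
5.5 [ 0.5279 -0.2048  0.4222] yaw -0.5924 z [-0.186  0.074 -0.98 ] F [-10.    4.7  -2.6] w 0.5 [-3.710e-01  6.090e-01  9.870e-01  2.150e+00  1.000e-03  1.788e+00]
```

>>> send_rows([
  [0,0,-6,-28,0],
  [0,0,-6,-28,0],
])

```text
time_s: 5.7
position: [0.5111, -0.1955, 0.4511]
eef_rot: [0.879, 0.47, -0.052, -0.062]
ft_force: [0.1, 0.1, 0.0]
width: 0.505
finger_force: 0.0
```

```bash
python3 -c "
from h import *
st()"
```

```text
5.7 [ 0.5111 -0.1955  0.4511] yaw -0.5909 z [-0.15   0.06  -0.987] F [0.1 0.1 0. ] w 0.505 [-3.660e-01  5.420e-01  9.580e-01  2.150e+00  2.000e-03  1.792e+00]
```

>>> send_rows([
  [0,0,-4,-28,0],
  [0,0,-4,-28,0],
  [0,0,-4,-28,0],
  [0,0,-4,-28,0],
])

```text
time_s: 6.1
position: [0.4815, -0.1808, 0.4959]
eef_rot: [0.881, 0.471, -0.03, -0.037]
ft_force: [-0.4, 0.3, 0.0]
width: 0.498
finger_force: 0.0
```

```bash
python3 -c "
from h import *
st()"
```

```text
6.1 [ 0.4815 -0.1808  0.4959] yaw -0.5894 z [-0.088  0.036 -0.995] F [-0.4  0.3  0. ] w 0.498 [-0.361  0.435  0.918  2.149  0.003  1.798]
```

>>> send_rows([
  [0,0,-2,-28,0],
  [0,0,-2,-28,0],
  [0,0,-2,-28,0],
  [0,0,-2,-28,0],
  [0,0,-2,-28,0],
])

```text
time_s: 6.6
position: [0.4487, -0.1664, 0.5465]
eef_rot: [0.882, 0.472, 0.001, -0.001]
ft_force: [-0.9, -0.4, 0.4]
width: 0.499
finger_force: 0.0
```

```bash
python3 -c "
from h import *
st()"
```

```text
6.6 [ 0.4487 -0.1664  0.5465] yaw -0.5887 z [ 0.001  0.003 -1.   ] F [-0.9 -0.4  0.4] w 0.499 [-0.357  0.32   0.898  2.149  0.003  1.802]
```

>>> send_rows([
  [0,0,0,42,0],
  [0,22,-13,42,0],
  [0,22,-13,42,0],
  [0,22,-13,42,0],
])

```text
time_s: 7.0
position: [0.4527, -0.0887, 0.3769]
eef_rot: [0.882, 0.471, 0.001, -0.001]
ft_force: [1.2, -0.3, 0.4]
width: 0.501
finger_force: 0.0
```

>>> send_rows([
  [0,22,-13,42,0],
  [0,22,-13,42,0],
  [0,22,-13,40,0],
  [0,20,-13,0,0],
  [0,0,0,0,0],
])

```text
time_s: 7.5
position: [0.4564, 0.0134, 0.2531]
eef_rot: [0.881, 0.473, -0.001, -0.003]
ft_force: [-0.7, -0.0, -0.1]
width: 0.498
finger_force: 0.0
```

```bash
python3 -c "
from h import *
go([.457,.012,.108])
im=optics.capture('top');cv2.imwrite('pics/t1.png',im)
t=cv2.resize(im[150:260,210:340],None,fx=5,fy=5,interpolation=2);cv2.imwrite('pics/t1c.png',t)"
```

```text
7.5 [0.4564 0.0134 0.2531] yaw -0.5848 z [-0.004  0.004 -1.   ] F [-0.7 -0.  -0.1] w 0.498 [ 0.027  0.158 -0.1    1.317  0.004  2.182]
move [ -1.1   2.  145.1]
```

View pics/t1c.png

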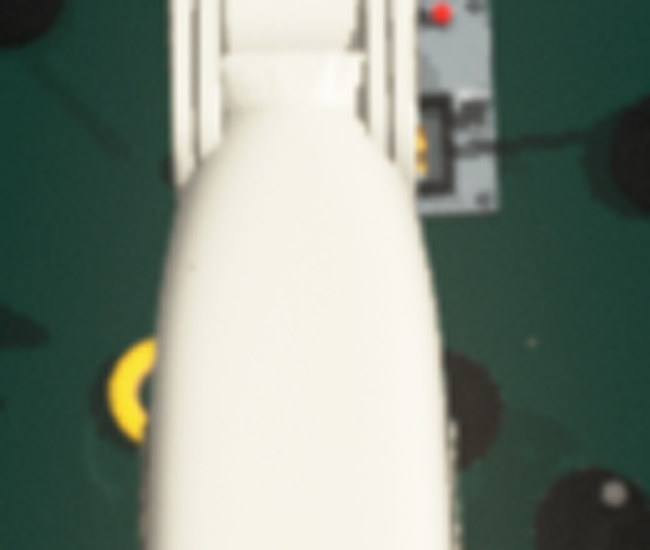

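The arm hides the lever in this view. I'll descend onto the knob and let the grip width confirm I have it.

>>> send_rows([
  [0,0,2,36,0],
  [0,0,0,36,0],
  [0,0,0,36,0],
  [0,0,0,36,0],
  [0,0,0,0,0],
])

```text
time_s: 8.05
position: [0.4566, 0.0097, 0.1075]
eef_rot: [0.882, 0.471, -0.003, -0.003]
ft_force: [-0.8, -0.2, 0.1]
width: 0.498
finger_force: 0.0
```

>>> send_rows([
  [-1,0,0,0,0],
  [-1,0,0,0,0],
  [-1,0,0,0,0],
  [-1,0,0,0,0],
  [-1,0,0,0,0],
])

```text
time_s: 8.55
position: [0.4582, 0.0104, 0.1122]
eef_rot: [0.882, 0.471, -0.0, -0.002]
ft_force: [-4.8, -1.0, -0.5]
width: 0.189
finger_force: 39.0
```

```bash
python3 -c "
from h import *
go([.4548,.0504,.108])
im=optics.capture('side');cv2.imwrite('pics/s1.png',im)
t=cv2.resize(im[170:280,190:340],None,fx=5,fy=5,interpolation=2);cv2.imwrite('pics/s1c.png',t)"
```

```text
8.55 [0.4582 0.0104 0.1122] yaw -0.5891 z [-0.002  0.003 -1.   ] F [-4.8 -1.  -0.5] w 0.189 [ 0.021  0.278 -0.339  0.956  0.003  2.18 ]
move [ 31.4 -25.    4.4]
```

View pics/s1c.png

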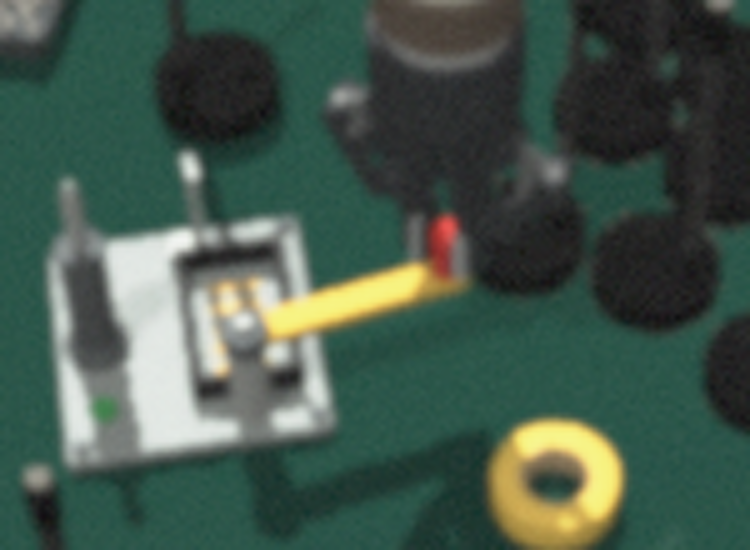

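The fingers hold the red knob on both sides, at about (445,245) in the crop. I'll swing the lever open past 1.7 rad.

>>> send_rows([
  [-1,9,-9,-0.5,0],
  [-1,9,-8.5,-0.5,0],
  [-1,7,-4,0,0],
  [-1,7,-4,0,0],
  [-1,0,0,0,0],
])

```text
time_s: 9.1
position: [0.4574, 0.0527, 0.1126]
eef_rot: [0.881, 0.472, 0.002, -0.002]
ft_force: [2.1, 1.2, -7.4]
width: 0.193
finger_force: 40.4
```

>>> send_rows([
  [0,0,0,0,0],
  [0,0,0,0,0],
  [0,0,0,-30,0],
  [0,0,0,-45,0],
  [0,0,0,-45,0],
])

```text
time_s: 9.6
position: [0.4556, 0.0512, 0.2335]
eef_rot: [0.882, 0.472, 0.001, -0.002]
ft_force: [1.0, 0.7, -0.5]
width: 0.5
finger_force: 0.0
```

```bash
python3 - <<'E'
from h import *
go([.423,.327,.2],-.136)
im=optics.capture('side');cv2.imwrite('pics/s2.png',im)
hsv=cv2.cvtColor(im,cv2.COLOR_BGR2HSV)
m=cv2.inRange(hsv,(0,150,90),(4,255,255))|cv2.inRange(hsv,(175,150,90),(180,255,255)); m[:190]=0;m[260:]=0;m[:,:240]=0;m[:,310:]=0
u=cv2.findNonZero(m)[:,0].mean(0); print(u,ray("side",[u],.1))
E
```

```text
9.6 [0.4556 0.0512 0.2335] yaw -0.5887 z [-0.001  0.005 -1.   ] F [ 1.   0.7 -0.5] w 0.5 [ 0.109  0.169 -0.138  1.264  0.005  2.269]
move [ 211.1 -180.2   34.8]
turn -0.453
[282.61702128 230.65957447] [[0.45345766 0.0497187  0.1       ]]
```

>>> send_rows([
  [1,35,-30,0,0],
  [1,35,-30,0,0],
  [1,35,-30,0,0],
  [1,35,-30,0,0],
  [1,35,-30,0,0],
])

```text
time_s: 10.15
position: [0.4282, 0.2819, 0.2335]
eef_rot: [0.882, 0.471, 0.002, -0.002]
ft_force: [1.6, -0.8, -0.6]
width: 0.998
finger_force: 0.0
```

>>> send_rows([
  [1,36,-30,0,0],
  [1,0,0,0,-0.148],
  [1,0,0,0,-0.148],
  [1,0,0,0,-0.148],
  [1,0,0,0,0],
])

```text
time_s: 10.65
position: [0.4235, 0.327, 0.2332]
eef_rot: [0.756, 0.654, 0.002, -0.002]
ft_force: [-1.1, -0.1, -0.3]
width: 0.997
finger_force: 0.0
```

```bash
python3 - <<'E'
from h import *
go([.423,.327,.048],-.136)
im=optics.capture('side');cv2.imwrite('pics/s3.png',im)
t=cv2.resize(im[230:400,240:420],None,fx=3,fy=3,interpolation=2);cv2.imwrite('pics/s3c.png',t)
E
```

```text
10.65 [0.4235 0.327  0.2332] yaw -0.1445 z [ 0.     0.005 -1.   ] F [-1.1 -0.1 -0.3] w 0.997 [0.655 0.317 0.056 1.307 0.004 2.371]
move [ -1.   -0.4 185.2]
turn -0.009
```

View pics/s3c.png

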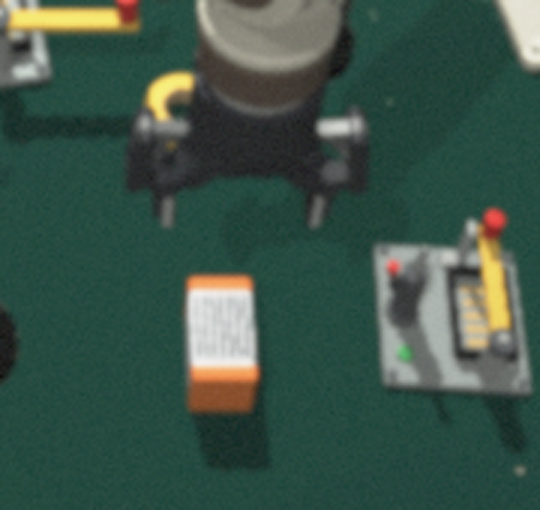

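The open fingers line up above the module, which sits at about (222,335) in the crop. I'll descend and grip it.

>>> send_rows([
  [1,0,0,46,0],
  [1,0,0,46,0],
  [1,0,0,46,0],
  [1,0,0,46,0],
  [1,0,0,0,0],
])

```text
time_s: 11.2
position: [0.4191, 0.3236, 0.043]
eef_rot: [0.757, 0.653, -0.006, -0.002]
ft_force: [-0.8, -0.2, 0.3]
width: 0.997
finger_force: 0.0
```

>>> send_rows([
  [-1,0,0,0,0],
  [-1,0,0,0,0],
  [-1,0,0,0,0],
  [-1,0,0,0,0],
  [-1,0,0,0,0],
])

```text
time_s: 11.7
position: [0.4254, 0.3288, 0.0519]
eef_rot: [0.757, 0.654, 0.004, -0.001]
ft_force: [0.9, -0.1, 6.7]
width: 0.532
finger_force: 43.3
```

```bash
python3 - <<'E'
from h import *
go([.5685,-.0225,.16],.046)
im=optics.capture('side');cv2.imwrite('pics/s4.png',im)
hsv=cv2.cvtColor(im,cv2.COLOR_BGR2HSV)
m=cv2.inRange(hsv,(3,90,120),(18,255,255)); m[:300]=0;m[:,340:]=0;m[:,280:]=m[:,280:]; m[:,:280]=0
k,l,s,c=cv2.connectedComponentsWithStats(m); print(s[1:],c[1:])
E
```

```text
11.7 [0.4254 0.3288 0.0519] yaw -0.1451 z [ 0.005  0.008 -1.   ] F [ 0.9 -0.1  6.7] w 0.532 [ 0.656  0.48  -0.211  0.871  0.003  2.372]
move [-326.   192.8 -110.2]
turn -0.191
[[303 352  21  14 272]] [[312.45955882 358.51838235]]
```

>>> send_rows([
  [-1,0,0,-20,0],
  [-1,0,0,-30,0],
  [-1,0,0,-30,0],
  [-1,0,0,-30,0],
])

```text
time_s: 12.15
position: [0.4235, 0.3268, 0.1609]
eef_rot: [0.756, 0.654, 0.002, -0.001]
ft_force: [0.1, 0.6, -2.4]
width: 0.529
finger_force: 42.2
```

>>> send_rows([
  [-1,-32.5,19,0,0],
  [-1,-32.5,19,0,0],
  [-1,-32.5,19,0,0],
  [-1,-32.5,19,0,0],
  [-1,-32.5,19,0,0],
])

```text
time_s: 12.65
position: [0.4946, 0.151, 0.1593]
eef_rot: [0.756, 0.654, 0.002, -0.001]
ft_force: [0.6, 1.0, -2.6]
width: 0.529
finger_force: 42.3
```

>>> send_rows([
  [-1,-32.5,19,0,0],
  [-1,-32.5,19,0,0],
  [-1,-32.5,19,0,0],
  [-1,-32.5,19,0,0],
  [-1,-32.5,19,0,0],
])

```text
time_s: 13.15
position: [0.5652, -0.0237, 0.1585]
eef_rot: [0.757, 0.654, 0.002, -0.001]
ft_force: [0.2, 0.5, -2.0]
width: 0.532
finger_force: 42.3
```

>>> send_rows([
  [-1,0,0,0,-0.095],
  [-1,0,0,0,-0.095],
  [-1,0,0,0,0],
  [-1,0,0,0,0],
])

```text
time_s: 13.55
position: [0.5647, -0.0222, 0.158]
eef_rot: [0.692, 0.722, 0.001, -0.001]
ft_force: [0.3, 0.4, -2.3]
width: 0.533
finger_force: 42.3
```

```bash
python3 - <<'E'
from h import *
go([.5685,-.0225,.16],.046)
for n,y,x in(("side",150,180),("top",130,230)):
    im=optics.capture(n);cv2.imwrite(f'pics/{n}5.png',im)
    cv2.imwrite(f'pics/{n}5c.png',cv2.resize(im[y:y+120,x:x+120],None,fx=5,fy=5,interpolation=2))
E
```

```text
13.55 [ 0.5647 -0.0222  0.158 ] yaw 0.0432 z [ 0.     0.004 -1.   ] F [ 0.3  0.4 -2.3] w 0.533 [-0.041  0.424  0.013  1.159  0.004  1.487]
move [-0.5  3.8 -2. ]
turn -0.003
```

View pics/side5c.png

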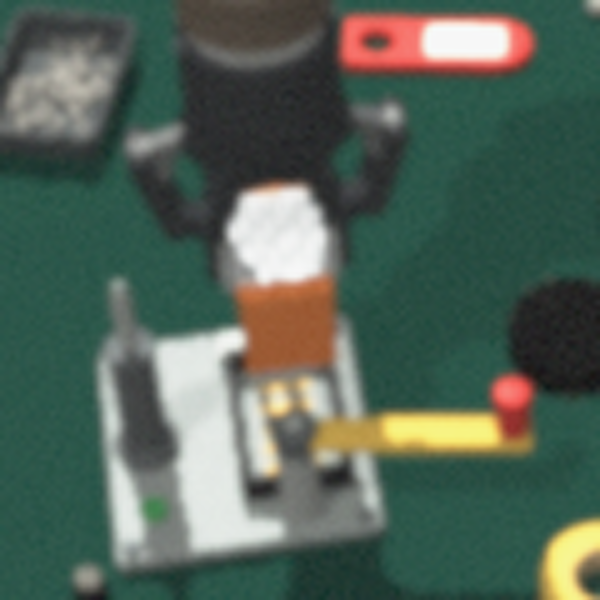

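The module hangs level above the pocket. Its +y end cap has bottom corners at about (245,370) and (336,360) in the crop. I'll compute the module's offset from the pocket.

```bash
python3 - <<'E'
from fit import *
im=cv2.imread('pics/side5.png'); hsv=cv2.cvtColor(im,cv2.COLOR_BGR2HSV)
m=cv2.inRange(hsv,(3,110,60),(18,255,255)); m[:200]=0;m[232:]=0;m[:,:222]=0;m[:,252:]=0
k,l,s,c=cv2.connectedComponentsWithStats(m); i=1+s[1:,4].argmax(); 
p=cv2.findNonZero((l==i).astype(np.uint8)); q=cv2.approxPolyDP(cv2.convexHull(p),2,True)[:,0]; print(s[i],c[i],q.tolist(), cv2.minAreaRect(p))
C=lambda U,V,l:("side",U/5-.4+180,V/5-.4+150,np.array(l))
zb=.1065
x,r=fit([C(245,370,(.023,.04,zb)),C(336,361,(-.023,.04,zb)),C(237,290,(.023,.04,zb+.058)),C(335,281,(-.023,.04,zb+.058))],[.565,-.02,.04]);print(x.round(4),r.round(1).tolist())
E
```

```text
[227 206  20  18 298] [237.2114094  214.47315436] [[245, 222], [229, 223], [227, 208], [246, 206]] ((237.0499725341797, 214.6499786376953), (16.64314079284668, 19.17412757873535), 85.60128784179688)
[ 0.5633 -0.0277 -0.0076] [[0.4, -0.5], [0.2, -0.5], [0.1, 0.5], [-0.8, 0.5]]
```

View pics/top5c.png

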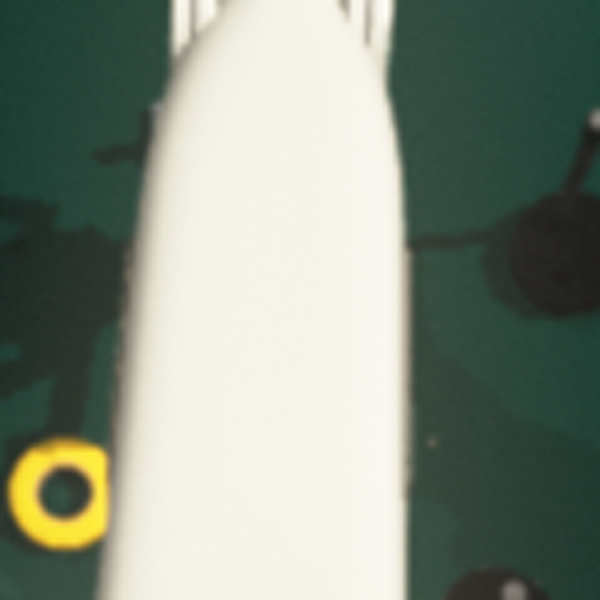

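>>> send_rows([
  [-1,3,4,10,0],
  [-1,0,0,30,0],
  [-1,0,0,30,0],
  [-1,0,0,0,0],
  [-1,0,0,0,0],
])

```text
time_s: 14.15
position: [0.5679, -0.0184, 0.0867]
eef_rot: [0.691, 0.723, 0.0, -0.002]
ft_force: [-0.1, -0.3, -2.0]
width: 0.534
finger_force: 42.2
```

```bash
python3 - <<'E'
from h import *
st()
im=np.mean([optics.capture("side").astype(float) for _ in range(4)],0).astype(np.uint8); cv2.imwrite('pics/side6.png',im)
cv2.imwrite('pics/side6c.png',cv2.resize(im[175:265,185:285],None,fx=6,fy=6,interpolation=2))
E
```

```text
14.15 [ 0.5679 -0.0184  0.0867] yaw 0.0456 z [-0.003  0.004 -1.   ] F [-0.1 -0.3 -2. ] w 0.534 [-0.034  0.498 -0.073  1.003  0.004  1.491]
```

View pics/side6c.png

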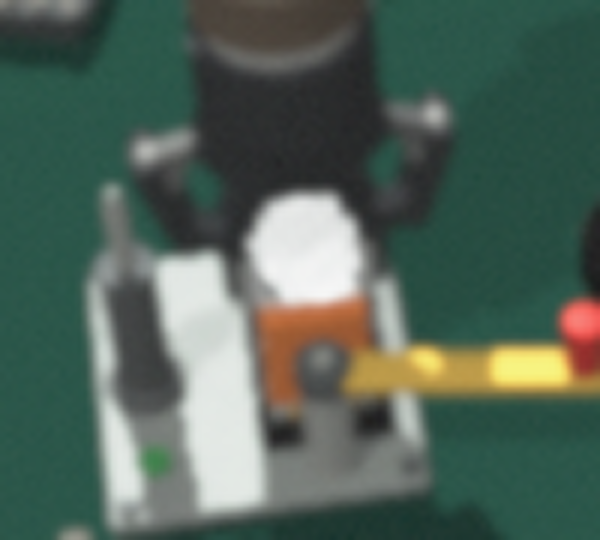

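The module is just above the pocket. Its end-cap corners are at about (260,310), (368,297) and (268,402), and the black wall's foot is at about (270,447).

```bash
python3 - <<'E'
from fit import *
C=lambda U,V,l:("side",U/6-.42+185,V/6-.42+175,np.array(l))
zb=.0348
for zb in(.0335,.0348,.036):
    x,r=fit([C(268,402,(.023,.04,zb)),C(260,310,(.023,.04,zb+.058)),C(368,297,(-.023,.04,zb+.058))],[.565,-.02,.045]);print(x.round(4),r.round(1).tolist())
# fixture in same picture: plate corners + pin tip
F=[C(88,285,(.1,-.075,.01)),C(108,530,(.1,.075,.01)),C(430,485,(-.042,.075,.01)),C(110,188,(.078,0,.144)),C(270,447,(.031,.048,.01)),C(322,352,(0,.058,.08))]
x,r=fit(F,[.5685,-.02,.045]);print("fix",x.round(4),r.round(1).tolist())
im=cv2.imread('pics/side6.png'); u=232
print([tuple(int(a) for a in im[v,u]) for v in range(224,254)])
P=lambda l:proj("side",[.5685-.046*l[1]+l[0],-.0225+l[1]+.046*l[0],l[2]])[0].round(1)
print([P(l) for l in[(.02,.048,.028),(.02,.048,.010),(.02,.042,.028),(.02,.04,.0348),(.02,.075,.01)]])
E
```

```text
[ 0.5706 -0.0291  0.0765] [[0.4, -1.0], [-0.0, 0.8], [-0.4, 0.1]]
[ 0.5706 -0.028   0.076 ] [[0.4, -0.9], [-0.0, 0.8], [-0.4, 0.1]]
[ 0.5706 -0.0271  0.0756] [[0.4, -0.9], [-0.0, 0.8], [-0.3, 0.1]]
fix [ 0.5688 -0.0233  0.0513] [[-0.3, -2.8], [0.6, -0.6], [0.2, -1.3], [0.2, 0.6], [-1.5, 1.1], [0.2, 2.2]]
[(222, 224, 226), (181, 190, 211), (121, 143, 197), (77, 116, 190), (60, 105, 184), (55, 99, 172), (53, 94, 161), (52, 91, 156), (52, 91, 155), (55, 91, 155), (55, 90, 151), (54, 89, 149), (55, 89, 149), (54, 88, 149), (53, 88, 150), (53, 89, 152), (55, 90, 152), (68, 96, 149), (89, 108, 141), (98, 112, 124), (86, 93, 98), (61, 65, 65), (41, 42, 42), (36, 36, 36), (48, 48, 49), (74, 76, 73), (104, 107, 104), (119, 123, 117), (123, 127, 122), (124, 127, 123)]
[array([231.7, 245.8]), array([232.2, 249.8]), array([231.5, 244. ]), array([231.2, 241.9]), array([233.4, 257.9])]
```

```bash
python3 - <<'E'
from fit import *
im=cv2.imread('pics/side6.png').astype(float)
P=lambda l:proj("side",[.5685-.046*l[1]+l[0],-.0225+l[1]+.046*l[0],l[2]])[0].round(2)
print("pred corners",[P((a,.04,z)) for z in(.0348,.0928) for a in(.023,-.023)])
for v in range(229,242,2):
    d=im[v,220:256,2]-im[v,220:256,0]; on=np.where(d>50)[0]; 
    a,b=on[0],on[-1]; ua=220+a-(d[a]-50)/(d[a]-d[a-1]); ub=220+b+(d[b]-50)/(d[b]-d[b+1]); print(v,ua.round(2),ub.round(2),((ua+ub)/2).round(2))
for u in(231,233,243,245):
    d=im[220:250,u,2]-im[220:250,u,0]; print(u,d.astype(int).tolist())
E
```

```text
pred corners [array([230.06, 242.09]), array([247.21, 239.62]), array([228.34, 228.49]), array([246.15, 226.01])]
229 227.47 246.0 236.73
231 227.86 246.38 237.12Traceback (most recent call last):
  File "<stdin>", line 7, in <module>
IndexError: index 36 is out of bounds for axis 0 with size 36
```

>>> send_rows([
  [-1,0,-0.5,3,0],
  [-1,0,0,3,0],
  [-1,0,0,3,0],
  [-1,0,0,3,0],
  [-1,0,0,0,0],
])

```text
time_s: 14.85
position: [0.5686, -0.0205, 0.0778]
eef_rot: [0.691, 0.723, 0.001, 0.001]
ft_force: [-4.5, -5.0, 10.9]
width: 0.528
finger_force: 44.7
```

```bash
python3 -c "
from h import *
s,_=st(); print(s['ft_torque'].round(2))"
```

```text
14.85 [ 0.5686 -0.0205  0.0778] yaw 0.0442 z [ 0.002  0.    -1.   ] F [-4.5 -5.  10.9] w 0.528 [-0.036  0.505 -0.086  0.977  0.     1.49 ]
[-0.76  0.97  0.17]
```

>>> send_rows([
  [-1,-1.5,-1,-1,0],
  [-1,0,0,0,0],
  [-1,0,0,0,0],
])

```text
time_s: 15.15
position: [0.5683, -0.0208, 0.0778]
eef_rot: [0.691, 0.723, 0.002, 0.0]
ft_force: [-0.4, -2.3, 7.2]
width: 0.535
finger_force: 43.9
```

```bash
python3 -c "
from h import *
s,_=st(); print(s['ft_torque'].round(2))"
```

```text
15.15 [ 0.5683 -0.0208  0.0778] yaw 0.0448 z [ 0.003  0.003 -1.   ] F [-0.4 -2.3  7.2] w 0.535 [-0.038  0.504 -0.088  0.976  0.003  1.488]
[-0.13  0.11  0.04]
```

>>> send_rows([
  [-1,-1,-0.5,1,0],
  [-1,0,0,2,0],
  [-1,0,0,2,0],
  [-1,0,0,0,0],
])

```text
time_s: 15.55
position: [0.5667, -0.0212, 0.0705]
eef_rot: [0.691, 0.723, 0.001, -0.001]
ft_force: [2.1, -0.9, -4.0]
width: 0.531
finger_force: 42.7
```

```bash
python3 -c "
from h import *
s,_=st(); print(s['ft_torque'].round(2))"
```

```text
15.55 [ 0.5667 -0.0212  0.0705] yaw 0.0453 z [-0.001  0.004 -1.   ] F [ 2.1 -0.9 -4. ] w 0.531 [-0.039  0.512 -0.097  0.963  0.004  1.486]
[-0.18 -0.72 -0.08]
```

>>> send_rows([
  [-1,0,0.5,2,0],
  [-1,0,0,2.5,0],
  [-1,0,0,2.5,0],
  [-1,0,0,2,0],
  [-1,0,0,0,0],
])

```text
time_s: 16.05
position: [0.5668, -0.021, 0.0629]
eef_rot: [0.691, 0.723, 0.001, -0.002]
ft_force: [-1.7, 0.8, 3.1]
width: 0.531
finger_force: 43.5
```

```bash
python3 -c "
from h import *
s,_=st(); print(s['ft_torque'].round(2))"
```

```text
16.05 [ 0.5668 -0.021   0.0629] yaw 0.0456 z [-0.001  0.004 -1.   ] F [-1.7  0.8  3.1] w 0.531 [-0.039  0.521 -0.105  0.946  0.004  1.486]
[-0.1   0.26 -0.09]
```

Nearly home. I'll press a little more to confirm it's on the floor.

>>> send_rows([
  [-1,0,0,2,0],
  [-1,0,0,2,0],
  [-1,0,0,0,0],
  [-1,0,0,0,0],
])

```text
time_s: 16.45
position: [0.5668, -0.0196, 0.0613]
eef_rot: [0.69, 0.723, 0.003, -0.002]
ft_force: [-6.4, 5.3, 17.8]
width: 0.533
finger_force: 45.7
```

```bash
python3 -c "
from h import *
s,_=st(); print(s['ft_torque'].round(2))"
```

```text
16.45 [ 0.5668 -0.0196  0.0613] yaw 0.0465 z [ 0.001  0.007 -1.   ] F [-6.4  5.3 17.8] w 0.533 [-0.038  0.522 -0.108  0.941  0.007  1.486]
[ 0.59  1.45 -0.09]
```

>>> send_rows([
  [0.4,0,0,-1,0],
  [0.4,0,0,0,0],
  [0.4,0,0,-20,0],
  [0.4,0,0,-40,0.1],
  [0.4,0,0,-40,0.14],
])

```text
time_s: 16.95
position: [0.566, -0.0217, 0.1589]
eef_rot: [0.774, 0.633, -0.0, -0.003]
ft_force: [1.2, 0.4, 0.7]
width: 0.703
finger_force: 0.0
```

>>> send_rows([
  [0.2,0,0,-30,0.14],
  [0.2,0,0,0,0.14],
  [0,0,0,0,0.12],
  [0,0,0,0,0],
  [0,0,0,0,0],
])

```text
time_s: 17.45
position: [0.5669, -0.0217, 0.1887]
eef_rot: [0.883, 0.47, 0.0, -0.002]
ft_force: [-0.8, -0.4, 0.1]
width: 0.499
finger_force: 0.0
```

```bash
python3 - <<'E'
from h import *
go([.4555,.0508,.114])
im=optics.capture('side');cv2.imwrite('pics/s7.png',im)
hsv=cv2.cvtColor(im,cv2.COLOR_BGR2HSV)
m=cv2.inRange(hsv,(0,150,90),(4,255,255))|cv2.inRange(hsv,(175,150,90),(180,255,255)); m[:190]=0;m[260:]=0;m[:,:260]=0;m[:,310:]=0
u=cv2.findNonZero(m)[:,0].mean(0); print(u,ray("side",[u],.1))
m=cv2.inRange(hsv,(3,110,60),(18,255,255)); m[:215]=0;m[262:]=0;m[:,:220]=0;m[:,252:]=0
print(cv2.boundingRect(m))
P=lambda l:proj("side",[.5685-.046*l[1]+l[0],-.0225+l[1]+.046*l[0],l[2]])[0].round(1)
print("pred seated",[P((a,.04,z)) for z in(.028,.068) for a in(.023,-.023)])
for u in(230,232,242): print(u,im[224:252,u].tolist())
E
```

```text
17.45 [ 0.5669 -0.0217  0.1887] yaw -0.5923 z [-0.002  0.004 -1.   ] F [-0.8 -0.4  0.1] w 0.499 [-0.04   0.408  0.071  1.235  0.004  2.123]
move [  -2.2 -132.7   75.1]
[282.60869565 230.7826087 ] [[0.45353552 0.05011004 0.1       ]]
(230, 231, 19, 14)
pred seated [array([230.3, 243.6]), array([247.3, 241.2]), array([229.1, 234.4]), array([246.6, 232. ])]
230 [[240, 241, 240], [239, 240, 239], [241, 241, 241], [242, 243, 242], [244, 244, 243], [244, 245, 244], [245, 245, 246], [239, 244, 246], [205, 229, 246], [150, 200, 245], [118, 170, 237], [103, 143, 208], [106, 131, 172], [113, 130, 162], [125, 141, 165], [123, 138, 161], [111, 128, 153], [103, 122, 148], [99, 115, 141], [100, 113, 135], [100, 110, 123], [88, 92, 95], [72, 73, 73], [55, 57, 54], [54, 56, 55], [76, 79, 76], [104, 108, 103], [126, 132, 125]]
232 [[242, 242, 241], [244, 244, 243], [244, 244, 244], [243, 243, 243], [242, 243, 242], [245, 245, 245], [246, 247, 247], [244, 246, 247], [215, 240, 247], [150, 215, 247], [103, 168, 243], [79, 130, 213], [63, 101, 167], [62, 95, 153], [61, 95, 153], [63, 97, 156], [61, 96, 156], [63, 98, 157], [67, 100, 157], [67, 95, 145], [68, 84, 120], [60, 69, 85], [48, 48, 52], [39, 41, 40], [44, 44, 43], [73, 77, 74], [103, 108, 104], [122, 127, 120]]
242 [[240, 240, 239], [239, 239, 238], [237, 238, 236], [238, 239, 238], [244, 244, 244], [245, 246, 247], [236, 244, 247], [183, 225, 247], [144, 195, 245], [142, 176, 224], [141, 160, 183], [138, 154, 160], [129, 148, 156], [116, 147, 163], [97, 143, 164], [80, 123, 144], [73, 104, 120], [82, 96, 106], [92, 99, 103], [96, 100, 99], [96, 99, 97], [97, 101, 100], [98, 101, 99], [102, 105, 103], [103, 107, 106], [105, 109, 106], [104, 107, 104], [103, 107, 104]]
```

>>> send_rows([
  [0,0,-44,0,0],
  [0,-1,-44,0,0],
  [0,-1,-45,0,0],
  [0,0,0,0,0],
])

```text
time_s: 17.9
position: [0.45, 0.0527, 0.1884]
eef_rot: [0.882, 0.471, -0.002, -0.003]
ft_force: [1.2, -0.7, 0.1]
width: 0.499
finger_force: 0.0
```

>>> send_rows([
  [0,0,0,37,0],
  [0,0,0,37,0],
  [0,0,0,0,0],
])

```text
time_s: 18.2
position: [0.4522, 0.0509, 0.1116]
eef_rot: [0.883, 0.469, -0.004, -0.003]
ft_force: [-0.3, 0.5, -0.6]
width: 0.502
finger_force: 0.0
```

>>> send_rows([
  [-1,0,0,0,0],
  [-1,0,0,0,0],
  [-1,0,0,0,0],
  [-1,0,0,0,0],
  [-1,0,0,0,0],
])

```text
time_s: 18.7
position: [0.4567, 0.0516, 0.1171]
eef_rot: [0.883, 0.469, 0.002, -0.001]
ft_force: [-2.2, 0.3, 7.1]
width: 0.194
finger_force: 39.8
```

```bash
python3 - <<'E'
from h import *
s,M=st(); p=s["position"][:2]; c=np.array([.5658,.0354])
print(np.linalg.norm(p-c))
a0=np.arctan2(*(p-c)[::-1])%(2*np.pi); a1=np.radians(-87.4)%(2*np.pi)
A=np.linspace(a0,a1,16); Q=c+.112*np.c_[np.cos(A),np.sin(A)]; Q[0]=p
D=np.diff(Q,axis=0)@M[:2,:2]*1000; print(np.degrees([a0,a1]),Q[-1],D.round(1).tolist())
E
```

```text
18.7 [0.4567 0.0516 0.1171] yaw -0.5945 z [ 0.002  0.004 -1.   ] F [-2.2  0.3  7.1] w 0.194 [ 0.11   0.271 -0.334  0.963  0.004  2.275]
0.11031499834804838
[171.56613497 272.6       ] [ 0.57088065 -0.0764847 ] [[-12.2, 4.9], [-10.7, 7.7], [-9.7, 8.9], [-8.6, 10.0], [-7.4, 10.9], [-6.0, 11.7], [-4.6, 12.3], [-3.2, 12.8], [-1.6, 13.1], [-0.1, 13.2], [1.5, 13.1], [3.0, 12.8], [4.5, 12.4], [5.9, 11.8], [7.2, 11.0]]
```

>>> send_rows([
  [-1,-12,5,1,0],
  [-1,-11,8,1,0],
  [-1,-10,9,0,0],
  [-1,-8.5,10,0,0],
  [-1,-7.5,11,0,0],
])

```text
time_s: 19.2
position: [0.4634, -0.0135, 0.1166]
eef_rot: [0.883, 0.469, 0.001, -0.002]
ft_force: [-9.3, 1.9, 23.6]
width: 0.192
finger_force: 41.7
```

```bash
python3 - <<'E'
from h import *
s,M=st(); p=s["position"][:2]; c=np.array([.5658,.0354]); print(np.linalg.norm(p-c))
a0=np.arctan2(*(p-c)[::-1])%(2*np.pi); a1=np.radians(-87.4)%(2*np.pi)
A=np.linspace(a0,a1,11); Q=c+.112*np.c_[np.cos(A),np.sin(A)]; Q[0]=p
D=np.diff(Q,axis=0)@M[:2,:2]*1000; print(np.degrees([a0,a1]),Q[-1],D.round(1).tolist())
E
```

```text
19.2 [ 0.4634 -0.0135  0.1166] yaw -0.5937 z [ 0.     0.004 -1.   ] F [-9.3  1.9 23.6] w 0.192 [-0.032  0.28  -0.322  0.968  0.004  2.133]
0.11352522174398363
[205.5403513 272.6      ] [ 0.57088065 -0.0764847 ] [[-4.7, 12.4], [-4.6, 12.3], [-3.1, 12.7], [-1.6, 13.0], [-0.1, 13.1], [1.5, 13.0], [3.0, 12.8], [4.4, 12.3], [5.9, 11.7], [7.2, 11.0]]
```

>>> send_rows([
  [-1,-5,12.5,-1.5,0],
  [-1,-4.5,12.5,-1,0],
  [-1,-3,12.5,0,0],
  [-1,-1.5,13,0,0],
  [-1,0,13,0,0],
])

```text
time_s: 19.7
position: [0.5058, -0.0637, 0.1166]
eef_rot: [0.884, 0.468, -0.003, -0.0]
ft_force: [-9.0, -7.3, 8.8]
width: 0.189
finger_force: 40.7
```

```bash
python3 - <<'E'
from h import *
s,M=st(); p=s["position"][:2]; c=np.array([.5658,.0354]); print(np.linalg.norm(p-c))
a0=np.arctan2(*(p-c)[::-1])%(2*np.pi); a1=np.radians(-87.4)%(2*np.pi)
A=np.linspace(a0,a1,6); Q=c+.112*np.c_[np.cos(A),np.sin(A)]; Q[0]=p
D=np.diff(Q,axis=0)@M[:2,:2]*1000; print(np.degrees([a0,a1]),Q[-1],D.round(1).tolist())
E
```

```text
19.7 [ 0.5058 -0.0637  0.1166] yaw -0.5968 z [-0.006 -0.003 -1.   ] F [-9.  -7.3  8.8] w 0.189 [-0.123  0.366 -0.196  1.014 -0.004  2.044]
0.11587697022833354
[238.82353683 272.6       ] [ 0.57088065 -0.0764847 ] [[5.3, 12.9], [3.0, 12.9], [4.5, 12.4], [5.9, 11.8], [7.3, 11.0]]
```

>>> send_rows([
  [-1,4,13,0,0],
  [-1,3,13,0,0],
  [-1,4.5,12.5,0,0],
  [-1,6,12,0,0],
  [-1,7,11,0,0],
])

```text
time_s: 20.2
position: [0.5728, -0.0759, 0.1166]
eef_rot: [0.884, 0.468, -0.0, -0.001]
ft_force: [-26.9, -1.4, 13.8]
width: 0.188
finger_force: 41.6
```

>>> send_rows([
  [-1,1,2,0,0],
  [-1,0,0,0,0],
])

```text
time_s: 20.4
position: [0.5726, -0.0757, 0.1165]
eef_rot: [0.883, 0.469, -0.002, -0.002]
ft_force: [-11.2, -0.5, 10.0]
width: 0.189
finger_force: 41.1
```

```bash
python3 - <<'E'
from h import *
s,M=st(); p=s["position"][:2]; c=np.array([.5658,.0354]); print(np.linalg.norm(p-c), np.degrees(np.arctan2(*(p-c)[::-1])))
go([.5709,-.0765,.117])
E
```

```text
20.4 [ 0.5726 -0.0757  0.1165] yaw -0.5952 z [-0.007  0.002 -1.   ] F [-11.2  -0.5  10. ] w 0.189 [-1.320e-01  4.870e-01 -2.000e-03  1.088e+00  1.000e-03  2.034e+00]
0.11131607431149408 -86.5213183896942
20.4 [ 0.5726 -0.0757  0.1165] yaw -0.5952 z [-0.007  0.002 -1.   ] F [-11.2  -0.5  10. ] w 0.189 [-1.320e-01  4.870e-01 -2.000e-03  1.088e+00  1.000e-03  2.034e+00]
move [-1.6 -0.9 -0.4]
```

>>> send_rows([
  [0,0,0,0,0],
  [0,0,0,0,0],
  [0,0,0,-30,0],
  [0,0,0,-45,0],
  [0,0,0,-45,0],
])

```text
time_s: 20.9
position: [0.5757, -0.0754, 0.2364]
eef_rot: [0.883, 0.469, 0.0, -0.002]
ft_force: [1.7, -0.8, 0.7]
width: 0.502
finger_force: 0.0
```

>>> send_rows([
  [0,0,0,-45,0],
  [0,0,0,-20,0],
  [0,0,0,0,0],
])

```text
time_s: 21.2
position: [0.5781, -0.0759, 0.3054]
eef_rot: [0.883, 0.469, 0.005, 0.001]
ft_force: [0.5, -0.4, 0.2]
width: 0.501
finger_force: 0.0
```

```bash
python3 - <<'E'
from h import *
from scipy.optimize import least_squares
D=np.array([[.241,.004,1.335,.4995,.2525],[.158,-.1,1.317,.4566,.2531],[.278,-.339,.956,.4583,.1122],[.317,.056,1.307,.535,.2332],[.48,-.211,.871,.5377,.0519],[.424,.013,1.159,.5651,.158],[.498,-.073,1.003,.5682,.0867],[.487,-.002,1.088,.5776,.1165],[.32,.898,2.149,.4786,.5465],[.92,1.275,2.149,.672,.3098],[.948,1.256,2.03,.7136,.2765],[.609,.987,2.15,.5662,.4222],[.435,.918,2.149,.5143,.4959]])
def fk(p,q2,q3,q4):
    h,L1,L2,L3,r0,o=p; f=q2-q3; P=f+q4
    return r0+L1*np.sin(q2)+L2*np.cos(f)+o*np.sin(f)+L3*np.cos(P), h+L1*np.cos(q2)-L2*np.sin(f)+o*np.cos(f)-L3*np.sin(P)
fn=lambda p:np.hstack([fk(p,*D[:,:3].T)[0]-D[:,3],fk(p,*D[:,:3].T)[1]-D[:,4]])
s=least_squares(fn,[.3,.3,.35,.2,0,0]); p=s.x; print(p.round(3),abs(s.fun).max().round(4))
t=least_squares(lambda q:[fk(p,q[0],q[1],np.pi/2-q[0]+q[1])[0]-.553,fk(p,q[0],q[1],np.pi/2-q[0]+q[1])[1]-.026],[.4,-.2]).x
h,L1,L2,L3,r0,o=p; f=t[0]-t[1]; e=np.array([r0+L1*np.sin(t[0])+o*np.sin(f),h+L1*np.cos(t[0])+o*np.cos(f)]); print("q",t,"elbow",e,"wrist",e+L2*np.array([np.cos(f),-np.sin(f)]))
im=optics.capture("side"); hsv=cv2.cvtColor(im,cv2.COLOR_BGR2HSV); cv2.imwrite("pics/s8.png",im)
m=cv2.inRange(hsv,(0,150,90),(4,255,255))|cv2.inRange(hsv,(175,150,90),(180,255,255)); m[:185]=0;m[250:]=0;m[:,:215]=0;m[:,265:]=0
k,l,s_,c=cv2.connectedComponentsWithStats(m); print(s_[1:,4],c[1:],[ray("side",[a],.1).round(4).tolist() for a in c[1:]])
go([.4455,-.3271,.30],1.44)
E
```

```text
[ 0.241  0.493  0.392  0.383 -0.     0.008] 0.0004
q [ 0.54355147 -0.18253336] elbow [0.26016045 0.66917131] wrist [0.553      0.40916159]
[60] [[232.71666667 197.96666667]] [[[0.571, -0.0796, 0.1]]]
21.25 [ 0.5771 -0.0758  0.3026] yaw -0.5947 z [ 0.005  0.003 -1.   ] F [-0.2 -0.3 -0.8] w 0.503 [-0.132  0.393  0.345  1.518  0.003  2.033]
move [-281.9   31.8    1.2]
turn -2.035
```

>>> send_rows([
  [0.6,-40,4.5,0,0],
  [0.6,-40,4.5,0,0],
  [0.6,-40,4.5,0,0],
  [0.6,-40,4.5,0,0],
  [0.6,-40,4.5,0,0],
])

```text
time_s: 21.75
position: [0.4809, -0.2548, 0.2977]
eef_rot: [0.883, 0.469, -0.0, -0.003]
ft_force: [1.0, -0.4, -0.2]
width: 0.799
finger_force: 0.0
```

>>> send_rows([
  [0.6,-41,4.5,0,0],
  [0.6,-41,4.5,0,0],
  [0.6,0,0,0,-0.146],
  [0.6,0,0,0,-0.146],
  [0.6,0,0,0,-0.146],
])

```text
time_s: 22.25
position: [0.4429, -0.3271, 0.2973]
eef_rot: [0.759, 0.651, 0.001, -0.003]
ft_force: [0.4, 0.1, 0.2]
width: 0.799
finger_force: 0.0
```

>>> send_rows([
  [0.6,0,0,0,-0.146],
  [0.6,0,0,0,-0.146],
  [0.6,0,0,0,-0.146],
  [0.6,0,0,0,-0.146],
  [0.6,0,0,0,-0.146],
])

```text
time_s: 22.75
position: [0.4433, -0.3265, 0.2974]
eef_rot: [0.476, 0.88, 0.002, -0.003]
ft_force: [-0.4, 0.1, 0.5]
width: 0.799
finger_force: 0.0
```

>>> send_rows([
  [0.6,0,0,0,-0.146],
  [0.6,0,0,0,-0.146],
  [0.6,0,0,0,-0.146],
  [0.6,0,0,0,-0.146],
  [0.6,0,0,0,-0.146],
])

```text
time_s: 23.25
position: [0.4433, -0.3265, 0.2974]
eef_rot: [0.13, 0.991, 0.003, -0.002]
ft_force: [-0.6, 0.1, 1.1]
width: 0.798
finger_force: 0.0
```

>>> send_rows([
  [0.6,0,0,0,-0.137],
  [0.6,0,0,0,0],
  [0.6,0,0,0,0],
])

```text
time_s: 23.55
position: [0.4435, -0.3265, 0.2982]
eef_rot: [0.067, 0.998, 0.002, -0.001]
ft_force: [-0.1, 0.0, 0.4]
width: 0.804
finger_force: 0.0
```

```bash
python3 - <<'E'
from h import *
go([.4455,-.3271,.024],1.44)
E
```

```text
23.55 [ 0.4435 -0.3265  0.2982] yaw 1.4375 z [-0.002  0.005 -1.   ] F [-0.1  0.   0.4] w 0.804 [-0.636  0.335  0.249  1.49   0.003 -0.503]
move [ -2.9  -1.6 274.2]
turn -0.002
```

>>> send_rows([
  [0.6,-2.5,-1,45,0],
  [0.6,0,0,45,0],
  [0.6,0,0,45,0],
  [0.6,0,0,45,0],
  [0.6,0,0,45,0],
])

```text
time_s: 24.05
position: [0.4457, -0.327, 0.0728]
eef_rot: [0.066, 0.998, 0.002, -0.0]
ft_force: [0.5, -0.2, -0.3]
width: 0.799
finger_force: 0.0
```

>>> send_rows([
  [0.6,0,0,25,0],
  [0.6,0,0,12,0],
  [0.6,0,0,6,0],
  [0.6,0,0,4,0],
  [0.6,0,0,0,0],
])

```text
time_s: 24.55
position: [0.4468, -0.3277, 0.0287]
eef_rot: [0.065, 0.998, 0.001, 0.001]
ft_force: [-0.2, 0.4, -0.4]
width: 0.801
finger_force: 0.0
```

```bash
python3 - <<'E'
from h import *
go([.4455,-.3271,.024],1.44)
E
```

```text
24.55 [ 0.4468 -0.3277  0.0287] yaw 1.4399 z [ 0.001  0.003 -1.   ] F [-0.2  0.4 -0.4] w 0.801 [-0.634  0.542 -0.177  0.852  0.003 -0.503]
move [1.4 0.4 4.7]
turn -0.0
```

>>> send_rows([
  [0.6,0,0,3,0],
  [-1,0,0,0,0],
  [-1,0,0,0,0],
  [-1,0,0,0,0],
  [-1,0,0,0,0],
])

```text
time_s: 25.05
position: [0.4465, -0.3275, 0.0258]
eef_rot: [0.065, 0.998, 0.001, 0.0]
ft_force: [-1.2, 1.4, 5.7]
width: 0.441
finger_force: 40.0
```

>>> send_rows([
  [-1,0,0,0,0],
  [-1,0,0,0,0],
])

```text
time_s: 25.25
position: [0.4465, -0.3275, 0.0257]
eef_rot: [0.065, 0.998, 0.001, 0.0]
ft_force: [-0.9, 1.5, 5.3]
width: 0.446
finger_force: 40.0
```

```bash
python3 - <<'E'
from h import *
st()
E
```

```text
25.25 [ 0.4465 -0.3275  0.0257] yaw 1.4402 z [ 0.001  0.003 -1.   ] F [-0.9  1.5  5.3] w 0.446 [-0.634  0.546 -0.18   0.846  0.003 -0.504]
```

>>> send_rows([
  [-1,0,0,-15,0],
  [-1,0,0,-35,0],
  [-1,0,0,-48,0],
  [-1,0,0,-48,0],
  [-1,0,0,-48,0],
])

```text
time_s: 25.75
position: [0.4457, -0.3275, 0.2202]
eef_rot: [0.065, 0.998, 0.002, -0.001]
ft_force: [1.0, -1.0, -1.0]
width: 0.444
finger_force: 40.3
```

>>> send_rows([
  [-1,0,0,-48,0],
  [-1,0,0,-43,0],
  [-1,0,0,0,-0.066],
  [-1,0,0,0,-0.065],
  [-1,0,0,0,0],
])

```text
time_s: 26.25
position: [0.4461, -0.3281, 0.3099]
eef_rot: [-0.0, 1.0, 0.002, -0.0]
ft_force: [0.0, -0.4, -1.3]
width: 0.448
finger_force: 40.3
```

```bash
python3 - <<'E'
from h import *
go([.6035,-.0189,.31],1.571)
E
```

```text
26.25 [ 0.4461 -0.3281  0.3099] yaw 1.5711 z [-0.     0.004 -1.   ] F [ 0.  -0.4 -1.3] w 0.448 [-0.636  0.338  0.283  1.518  0.003 -0.636]
move [-157.5  309.2    0.9]
turn 0.0
```

>>> send_rows([
  [-1,-19.5,38.5,0,0],
  [-1,-19.5,38.5,0,0],
  [-1,-19.5,38.5,0,0],
  [-1,-19.5,38.5,0,0],
  [-1,-19.5,38.5,0,0],
])

```text
time_s: 26.75
position: [0.5438, -0.134, 0.3097]
eef_rot: [0.001, 1.0, 0.002, -0.001]
ft_force: [0.5, -0.0, -0.2]
width: 0.445
finger_force: 40.4
```

>>> send_rows([
  [-1,-19.5,38.5,0,0],
  [-1,-20,38.5,0,0],
  [-1,-20,39,0,0],
  [-1,0,0,45,0],
  [-1,0,0,45,0],
])

```text
time_s: 27.25
position: [0.6046, -0.0173, 0.2205]
eef_rot: [-0.001, 1.0, 0.002, 0.002]
ft_force: [1.1, -0.5, -0.6]
width: 0.449
finger_force: 40.4
```

>>> send_rows([
  [-1,0,0,10,0],
  [-1,0,0,0,0],
  [-1,0,0,0,0],
])

```text
time_s: 27.55
position: [0.604, -0.0196, 0.2128]
eef_rot: [0.0, 1.0, 0.002, 0.001]
ft_force: [0.4, 0.8, -0.1]
width: 0.445
finger_force: 40.4
```

```bash
python3 - <<'E'
from h import *
s,M=st()
im=np.mean([optics.capture("side").astype(float) for _ in range(3)],0).astype(np.uint8); cv2.imwrite("pics/s9.png",im)
hsv=cv2.cvtColor(im,cv2.COLOR_BGR2HSV)
m=cv2.inRange(hsv,(0,100,70),(8,255,255))|cv2.inRange(hsv,(172,100,70),(180,255,255)); m[:120]=0;m[270:]=0;m[:,:170]=0;m[:,290:]=0
k,l,s_,c=cv2.connectedComponentsWithStats(m); 
for i in range(1,k):
    if s_[i,4]>20: print(s_[i],c[i])
z=s["position"][2]-.0257; hole=s["position"]+M@[0,0,0]; 
H=np.array([s["position"][0]+.0429,s["position"][1],z+.004]); print("pred hole",proj("side",H),"sq corners",proj("side",H+[[.02,-.02,.004],[.02,.02,.004]]),"pin tip",proj("side",[.6464,-.0189,.144]))
# holes inside the red
cs,h=cv2.findContours(m,cv2.RETR_CCOMP,cv2.CHAIN_APPROX_NONE)
for i,c_ in enumerate(cs):
    if h[0][i][3]>=0 and len(c_)>5: print("inner",cv2.boundingRect(c_),cv2.minEnclosingCircle(c_),len(c_))
E
```

```text
27.55 [ 0.604  -0.0196  0.2128] yaw 1.5702 z [ 0.002  0.004 -1.   ] F [ 0.4  0.8 -0.1] w 0.445 [-0.034  0.466  0.224  1.327  0.004 -0.034]
[221 182  23  23 210] [233.86666667 192.3047619 ]
[192 185  23  17 320] [202.546875 193.      ]
pred hole [[200.65788271 193.6693278 ]] sq corners [[192.05628321 187.44599941]
 [192.24856382 199.35940032]] pin tip [[203.22082614 206.62981008]]
inner (197, 191, 8, 6) ((200.5, 193.0), 3.6401548385620117) 17
```

The tag's hole is where I predicted, above the pin. I'll lower it.

>>> send_rows([
  [-1,0,0,20,0],
  [-1,0,0,15,0],
  [-1,0,0,10,0],
  [-1,0,0,10,0],
  [-1,0,0,0,0],
])

```text
time_s: 28.2
position: [0.6025, -0.0191, 0.155]
eef_rot: [-0.0, 1.0, 0.002, -0.001]
ft_force: [-0.1, -0.4, -0.2]
width: 0.448
finger_force: 40.4
```

```bash
python3 - <<'E'
from h import *
s,M=st(); print(s["ft_torque"].round(2))
E
```

```text
28.2 [ 0.6025 -0.0191  0.155 ] yaw 1.5711 z [-0.002  0.004 -1.   ] F [-0.1 -0.4 -0.2] w 0.448 [-0.033  0.5    0.125  1.198  0.004 -0.034]
[-0.01 -0.02  0.04]
```

>>> send_rows([
  [-1,0,0,8,0],
  [-1,0,0,8,0],
  [-1,0,0,8,0],
  [-1,0,0,4,0],
  [-1,0,0,0,0],
])

```text
time_s: 28.7
position: [0.6023, -0.0189, 0.1268]
eef_rot: [-0.0, 1.0, 0.002, -0.001]
ft_force: [-0.7, 0.7, 0.3]
width: 0.449
finger_force: 40.4
```

```bash
python3 - <<'E'
from h import *
s,M=st(); print(s["ft_torque"].round(2))
im=np.mean([optics.capture("side").astype(float) for _ in range(3)],0).astype(np.uint8); cv2.imwrite("pics/s10.png",im)
hsv=cv2.cvtColor(im,cv2.COLOR_BGR2HSV)
m=cv2.inRange(hsv,(0,100,70),(8,255,255))|cv2.inRange(hsv,(172,100,70),(180,255,255)); m[:120]=0;m[270:]=0;m[:,:170]=0;m[:,290:]=0
k,l,s_,c=cv2.connectedComponentsWithStats(m); 
for i in range(1,k):
    if s_[i,4]>20: print(s_[i],c[i])
z=s["position"][2]-.0257
H=np.array([s["position"][0]+.0429,s["position"][1],z+.004]); print("hole",proj("side",H),"sq corners",proj("side",H+[[.02,-.02,.004],[.02,.02,.004]]),"pin tip",proj("side",[[.6464,-.0189,.144],[.6464,-.0189,.104]]))
print(m[194:226,185:222]//255)
E
```

```text
28.7 [ 0.6023 -0.0189  0.1268] yaw 1.5713 z [-0.002  0.004 -1.   ] F [-0.7  0.7  0.3] w 0.449 [-0.033  0.521  0.083  1.135  0.004 -0.034]
[0.   0.   0.02]
[228 192  10  14  91] [232.71428571 198.03296703]
[225 206  21  15 105] [237.41904762 212.99047619]
[197 208  22  17 256] [207.3515625 216.2734375]
hole [[205.53896114 216.54958954]] sq corners [[197.38382335 210.51884774]
 [197.68644524 222.27853829]] pin tip [[203.22082614 206.62981008]
 [205.10292859 216.85389053]]
[[0 0 0 ... 0 0 0]
 [0 0 0 ... 0 0 0]
 [0 0 0 ... 0 0 0]
 ...
 [0 0 0 ... 0 0 0]
 [0 0 0 ... 0 0 0]
 [0 0 0 ... 0 0 0]]
```

>>> send_rows([
  [-1,0,0,2,0],
  [-1,0,0,0,0],
  [0,0,0,0,0],
  [0.2,0,0,0,0],
  [0.3,0,0,0,0],
])

```text
time_s: 29.35
position: [0.603, -0.0189, 0.1261]
eef_rot: [-0.0, 1.0, 0.002, 0.0]
ft_force: [1.0, 0.0, 0.2]
width: 0.651
finger_force: 0.0
```

>>> send_rows([
  [0.3,0,0,0,0],
  [0.3,0,0,-10,0],
  [0.3,0,0,-30,0],
  [0.3,0,0,-45,0],
  [0.3,0,0,-45,0],
])

```text
time_s: 29.85
position: [0.6024, -0.0193, 0.2575]
eef_rot: [-0.0, 1.0, 0.002, -0.001]
ft_force: [1.4, -0.4, -0.2]
width: 0.645
finger_force: 0.0
```

>>> send_rows([
  [0.3,0,0,-30,0],
  [0.3,0,0,0,0],
  [0.3,0,0,0,0],
  [0.3,0,0,0,0],
  [0.3,0,0,0,0],
])

```text
time_s: 30.35
position: [0.6021, -0.0194, 0.284]
eef_rot: [-0.0, 1.0, 0.002, -0.002]
ft_force: [0.6, 0.5, 0.3]
width: 0.646
finger_force: 0.0
```

```bash
python3 - <<'E'
from h import *
s,M=st()
im=np.mean([optics.capture("side").astype(float) for _ in range(3)],0).astype(np.uint8); cv2.imwrite("pics/s11.png",im)
hsv=cv2.cvtColor(im,cv2.COLOR_BGR2HSV)
m=cv2.inRange(hsv,(0,100,70),(8,255,255))|cv2.inRange(hsv,(172,100,70),(180,255,255)); m[:150]=0;m[290:]=0;m[:,:170]=0;m[:,290:]=0
k,l,s_,c=cv2.connectedComponentsWithStats(m); 
for i in range(1,k):
    if s_[i,4]>20: print(s_[i],c[i])
print("pin",proj("side",[[.6464,-.0189,.144],[.6464,-.0189,.104],[.6464,-.0189,.096]]))
for v in range(200,232): print("".join("#" if m[v,u] else ("w" if im[v,u].min()>170 else ".") for u in range(190,265)))
E
```

```text
30.35 [ 0.6021 -0.0194  0.284 ] yaw 1.5713 z [-0.004  0.004 -1.   ] F [0.6 0.5 0.3] w 0.646 [-0.034  0.446  0.378  1.507  0.004 -0.035]
[228 192  10  13  94] [232.73404255 197.84042553]
[198 210  48  16 371] [216.16442049 218.40700809]
pin [[203.22082614 206.62981008]
 [205.10292859 216.85389053]
 [205.46758008 218.83477427]]
........................................#######............................
.....................................w..#######............................
.....................................ww.#######............................
.....................................ww..######............................
.....................................www..####.............................
......................................w....................................
...........................................................................
...........................................................................
...........................................................................
...........................................................................
.........##.
[... 959 characters left out ...]
w...............
........#############################################.....ww...............
.........###########################################......ww...............
..............#######...............#########..............w...............
......................wwwwwwwwwwww.........................ww..............
...........w..........wwwwwwwwwwwww........................ww..............
...........ww.........wwwwwwwwwwwww........................ww..............
...........ww..........wwwwwwwwwwww........................ww..............
...........ww..........wwwwwwwwwwww........................ww..............
...........ww..........wwwwwwwwwwww.........................w..............
```

The tag is on the pin, resting on the shoulder. The lever is shut, the module is seated, and the gripper is clear.

```bash
python3 -c "
from cell import order
print(order.job_done())"
```

```text
the job is handed in; nothing more can be done
None
```

I handed the job in with the module pressed home, the lever swung shut and the tag on the pin; this rests on force readings and the side camera, as the hand-in gave no verdict back.

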